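Set out the letter-writing and sealing kit, each piece in its own holder

ROBOT

A 7-joint arm with a two-finger parallel gripper is mounted at the origin on the work surface; the furniture and walls round the work are solid. World frame = base frame: x ahead of the robot, y to its left, z up, the work surface at z = 0. Lengths are in m, angles in rad, forces in N, time in s.
With the tool pointing down it reaches from about 0.35 to 0.9 m from the base axis. Payload 8.1 kg.
Tool frame: the origin (TCP) lies at the very end of the fingers, on their centre line; the grasp point (between the pads) lies 19 mm behind it; z points along the fingers, y is the line along which they close (so a half turn about z gives the same grasp; the last joint's range is limited). The gripper opens to 92 mm and grips with 3 to 60 N. Pads are 19 mm wide; open, the fingers measure 130 mm over their backs; the gripper's body (75 mm by 190 mm) begins 47 mm behind the grasp point.
Start: joints at [1.055, 0.434, 0.025, 1.573, -0.012, 1.134, -0.075], TCP at [0.251, -0.573, 0.227] pointing down, gripper open.
Joint ranges: [-2.62, 2.62], [-0.44, 2.09], [-1.27, 1.32], [0.08, 2.57], [-1.32, 4.46], [0.12, 2], [-2.74, 2.74]. Speed limits (rad/s): [2.22, 2.22, 3.01, 3.01, 3.14, 3.14, 3.14].

INTERFACE

Orientations are given as a rotation vector (axis times angle).
In Python, from workcell import ctrl, snapshot, workorder, finder gives the robot as it stands. The module is installed in compiled form; this text tells all that it offers.
- The arm moves only by the tool move_arm, never from a script. Its argument "motion" is a list of rows, each a list of 6 numbers: the shift along the world's x, y, z in units of 50 mm (1.0 is 50 mm), then the turn, a rotation vector about the world's x, y, z in units of 5 degrees (1.0 is 5 degrees). A call has 1 to 5 rows; each row shifts and turns the commanded pose from where the row before left it; what a row does not reach is not made up. A row lasts 1/10 s, in which the tool goes at most 50 mm and 8.59 degrees, less where a joint would pass 70% of its speed; a pose out of reach is approached as far as the arm can. A call with a number of a shift or a turn outside -1 to 1 is refused whole. A call with a gripper value outside its range is refused whole. "jaw" is the closure, from -1 (fully open) to 1 (shut), so that 0 is half open, set as the call begins (left out, the last holds). The fingers move at their own pace and stop on an object; "squeeze" is the grip in N (left out, the last holds). Time passes only in rows, so rows that do not move let the fingers close. It gives the time, the measured TCP pose, the force, the opening and the grip force at its end, in the units of the state.
- ctrl.get_state(): the state, without advancing time (a new reading comes with each control period).
- snapshot(name): name is "scene" or "top" or "wrist"; returns a dict with "frame" (400x640x3 uint8, blue, green, red), "fx", "fy", "cx", "cy" (pixels), "T" (4x4, takes a point from camera to world coordinates); the wrist camera has in their place "mount" (4x4, takes a point from camera to tool coordinates, whose origin is the TCP and whose axes are the flange's). Camera axes: x right, y down, z forward; pixel columns grow to the right and rows downward; lengths in m; the calibration is good to about 2 mm. A picture is of the moment at which its call begins: read the wrist's pose just before it. There is no depth.
- workorder.sign_off(): hands the job in; it is judged then, once.
Trained networks look in a picture, given as the dict that the camera call returned (one of the last four; its "shot" number tells which), for a name from the list of things; names that differ only in an ending like _2 or _b are one class to them, and where a whole thing is asked for, a point or a joint stands for the part that bears it (a point fixed in the world has none). Each returns a list of dicts, best first, with "conf" (0 to 1); they miss things now and then, are a little off and sometimes report something else, mostly with a low value. They report only what shows in the picture. A call takes as long as a camera call.
- finder.boxes_of(picture, thing): "at" ([x, y, z] in m, in world coordinates, good to about 4 mm: the middle of the surface that is visible of it).
- finder.silhouettes(picture, thing): "region" (400x640 bool, what is visible of it).
The state is a dict: "t": time; "joints": joint angles; "qd": joint speeds; "joint_efforts": joint torques, N m; "ee_pos": TCP position; "orientation": TCP orientation; "wrist_force": force on the tool from outside, world axes, zero at the start; "ft_torque": the same for the moment, N m; "gripper_width": opening from 0.0 (shut) to 1.0 (fully open); "gripper_force": force on a finger pad.
Only numpy, scipy, OpenCV 4.12 (cv2) and the standard library are available. Lean on these libraries where they do the work, as an engineer would, in place of code of your own. Each camera call takes 0.05 s, during which the arm holds its last target. There are 200 camera calls.

TASK

Get the desk ready for writing and sealing letters: lay the fountain pen evenly across the two cradles of the pen rest, lay the stick of sealing wax flat in the oblong dish, stand the ink bottle upright down in the square well of its stand, and stand the wax seal upright in the round cup. Keep the ink bottle upright all the time and leave the coffee cup where it is.

Things in the scene. Friction and masses are not known exactly. Their poses are not given: they have to be found in the camera images.
- pen: Fountain pen, black, closed, lying on the desk: 138 mm long along its y axis, 12 mm thick (behaves as a 12 x 138 x 12 mm bar, does not roll), about 25 g. Origin at mid-length on its underside, z up. It may lie in the rest either way round.
- wax: Stick of red sealing wax lying on the desk: 90 mm long along its y axis, 11 mm thick (behaves as a 10 x 90 x 11 mm bar, does not roll), 15 g. Origin at mid-length on its underside, z up.
- bottle: Full ink bottle with a fixed black screw cap, standing on the desk: square body 52 x 52 mm, 42 mm high, sides along its x and y; then a neck 26 mm across (42 to 48 mm up) and the round cap, 35 mm across, from 48 to 62 mm up; about 160 g (it varies). Can be held by the body or by the cap. Origin at the centre of its underside, z up.
- seal: Wax seal stamp standing on its brass face: brass foot 24 mm across and 10 mm high, above it a dark turned wooden handle at most 28 mm across, 65 mm high in all, 70 g. Origin at the centre of its underside, z up.
- pen_rest: Wooden pen rest, fixed: a 34 x 118 x 6 mm plinth with two upright cross-bars 104 mm apart along its y axis (each 10 mm along y, 40 along x). Their flat seats are 22 mm above the desk, 26 mm wide between brass-tipped horns that rise to 37 mm. The pen lies along y on both seats, between the horns; the 94 mm between the bars are free for fingers. Origin at the centre of its underside, z up.
- wax_dish: Oblong wooden dish, fixed to the desk: 41 mm (x) by 124 mm (y) outside, 31 by 112 mm inside, walls 5 to 6 mm thick and 17 mm high, inner floor with grey felt 5 mm above the desk. The middle 46 mm of both long walls is scooped down to 7 mm for the fingers. Origin at the centre of its underside on the desk, z up.
- ink_stand: Square wooden ink-bottle stand, fixed to the desk: 78 x 78 mm block, 24 mm high, with a square well 64 x 64 mm whose felt floor is 6 mm above the desk (18 mm deep), sides along its x and y. The bottle goes in with any of its sides to the front. Origin at the centre of its underside on the desk, z up.
- seal_cup: Round turned wooden cup, fixed to the desk: 60 mm foot, 53 mm across at the rim, 24 mm high, bore 42 mm across with its felt floor 6 mm above the desk (18 mm deep). Origin at the centre of its underside on the desk, z up.
- cup: White coffee cup, loose, left of the pieces; 63 mm across, 51 mm high; leave it alone. Origin under its bounding box's centre. Note: farther left hangs a fixed lamp's shade, x 30 to 410, from y 170, z 475 to 785 mm in the robot's frame: an arm with an elbow offset left keeps turned 0.22 rad or more right and reaches leftward with the tool leaning, tips left. Book shelves stand behind the desk.

How it is judged:
By the outcome, as a careful person would: the job done as asked, in the order asked, and still so for the second after the job is handed in, with the robot touching nothing.
It also fails if it takes over 83 s, if anything falls off the work surface, if the arm or the gripper's body presses on something with over 40 N, if the wrist force passes 120 N, or if a joint passes its speed limit or range.

## Working session

There is one attempt and no reset: what is moved stays moved. The work goes in short steps, Python scripts to look and compute and a tool call to move; the robot and the scene stay as the last step left them, time stands still between calls to the robot, and variables do not carry over. Pictures are saved under pics/ and viewed, at most 17 in all, crops included, and the job is handed in when it is done.

Besides the shell and the picture viewer there is one more tool, called after "Emit:" as name(argument=value, ...), one argument or row to a line, values as JSON. move_arm: Moves the arm, as the interface text tells. Its arguments: {"type":"object","properties":{"motion":{"type":"array","items":{"type":"array","items":{"type":"number"}}},"jaw":{"type":"number"},"squeeze":{"type":"number"}},"required":["motion"]}

```bash
mkdir -p pics
cat > h.py <<'E'
import numpy as np, cv2
from workcell import ctrl, snapshot, workorder, finder
from scipy.spatial.transform import Rotation as R
def T_of(p,s=None):
    if 'T' in p: return np.array(p['T'])
    T=np.eye(4);T[:3,:3]=R.from_rotvec(s['orientation']).as_matrix();T[:3,3]=s['ee_pos'];return T@np.array(p['mount'])
def world(p,T,uv,z):
    uv=np.atleast_2d(uv).astype(float)
    d=np.c_[(uv[:,0]-p['cx'])/p['fx'],(uv[:,1]-p['cy'])/p['fy'],np.ones(len(uv))]@T[:3,:3].T
    return T[:3,3]+d*((z-T[2,3])/d[:,2])[:,None]
def outline(p,T,region,z):
    c=max(cv2.findContours(region.astype(np.uint8),0,2)[0],key=cv2.contourArea)[:,0]
    w=world(p,T,c,z)[:,:2]
    (c,s,a)=cv2.minAreaRect((w*1000).astype(np.float32)); return np.round(c,1),np.round(s,1),round(a,1)
E
python3 - <<'E'
from h import *
s=ctrl.get_state(); print({k:np.round(v,3) for k,v in s.items()})
for n in ['scene','top']:
    p=snapshot(n); cv2.imwrite(f'pics/{n}0.png',p['frame']); T=T_of(p); print(n,p['fx'],np.round(T,3).tolist())
    for t,z in [('pen',.012),('wax',.011),('bottle',.062),('seal',.065),('pen_rest',.03),('wax_dish',.017),('ink_stand',.024),('seal_cup',.024),('cup',.051)]:
        b=finder.boxes_of(p,t)[:2]; r=finder.silhouettes(p,t)[:1]
        print(t,[(np.round(x['at'],3).tolist(),round(x['conf'],2)) for x in b], *[outline(p,T,x['region'],z) for x in r if x['region'].any()])
E
```

```text
{'t': np.float64(0.0), 'joints': array([ 1.055,  0.435,  0.025,  1.574, -0.012,  1.134, -0.075]), 'qd': array([ 0.001,  0.001,  0.001,  0.001, -0.001, -0.001, -0.001]), 'joint_efforts': array([-1.0000e-03, -6.6786e+01,  9.8500e-01, -3.1446e+01, -6.1000e-02,
        4.3000e-02,  0.0000e+00]), 'ee_pos': array([ 0.25 , -0.572,  0.226]), 'orientation': array([-3.073e+00, -6.430e-01,  1.000e-03]), 'wrist_force': array([-0.493,  0.23 , -0.53 ]), 'ft_torque': array([-0.027, -0.052, -0.049]), 'gripper_force': np.float64(0.0), 'gripper_width': np.float64(1.002)}
scene 377.8707444099032 [[-1.0, -0.018, -0.0, 0.474], [-0.015, 0.867, -0.498, 0.392], [0.009, -0.498, -0.867, 0.766], [0.0, 0.0, 0.0, 1.0]]
pen [([0.528, -0.024, 0.01], 0.74)] (array([524.7, -26.6]), array([ 12.1, 128.2]), 4.9)
wax [([0.424, -0.025, 0.011], 0.48)] (array([424.7, -26.4]), array([78.4,  9.3]), 89.4)
bottle [([0.446, -0.177, 0.041], 0.9)] (array([ 445.9, -164.3]), array([58.8, 82.8]), 1.3)
seal [([0.598, -0.147, 0.049], 0.51), ([0.445, -0.178, 0.038], 0.44)] (array([ 595.3, -126.3]), array([30. , 63.5]), 4.3)
pen_rest []
[... 774 characters left out ...]
] (array([ 447.1, -188. ]), array([50.2, 52.6]), 14.6)
seal [([0.6, -0.148, 0.056], 0.61), ([0.43, -0.027, 0.015], 0.43)] (array([ 595.8, -150.3]), array([26.4, 34.8]), 63.6)
pen_rest [([0.479, -0.031, 0.009], 0.74)] (array([479.3, -30.2]), array([ 38.8, 116.4]), 3.1)
wax_dish [([0.579, -0.04, 0.005], 0.81), ([0.523, -0.171, 0.011], 0.6)] (array([578.8, -43.8]), array([ 42.1, 120.4]), 0.6)
ink_stand [([0.378, -0.225, 0.004], 0.85)] (array([ 375.7, -221.9]), array([80.4, 78.9]), 26.9)
seal_cup [([0.521, -0.171, 0.009], 0.65)] (array([ 521.2, -167.5]), array([55.1, 54.8]), 0.1)
cup [([0.501, 0.15, 0.022], 0.82), ([0.579, -0.042, 0.008], 0.33)] (array([504.4, 144.1]), array([79.3, 59.9]), 29.2)
```

Run:
```python
import cv2
a=cv2.imread('pics/top0.png')[80:330,150:480]; cv2.imwrite('pics/top0c.png',cv2.resize(a,None,fx=2.4,fy=2.4,interpolation=2))
```

```text
(no output)
```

View pics/top0c.png

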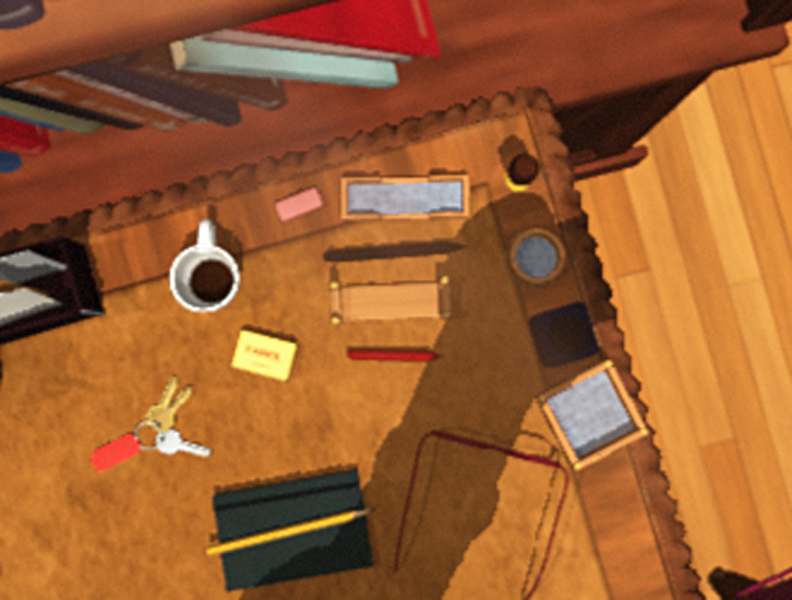

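View pics/scene0.png

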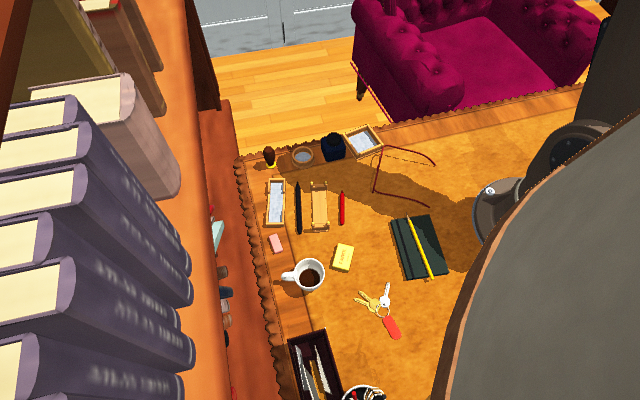

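Emit:
move_arm(
  motion=[
    [0.4,0.78,0,0,0,1],
    [0.4,0.78,0,0,0,1],
    [0.4,0.78,0,0,0,1],
    [0.4,0.78,0,0,0,1],
    [0.4,0.78,0,0,0,1],
  ],
  jaw=0.55,
  squeeze=12,
)

```text
t: 2.4
ee_pos: [0.3513, -0.376, 0.227]
orientation: [2.86, 1.299, 0.0]
wrist_force: [0.9, -0.3, -0.5]
gripper_width: 0.612
gripper_force: 0.0
```

Run:
```python
from h import *
s=ctrl.get_state(); print(s['t'],np.round(s['joints'],3),np.round(s['ee_pos'],3),np.round(s['orientation'],3),np.round(s['wrist_force'],1))
p=snapshot('top');cv2.imwrite('pics/top1.png',p['frame']);p=snapshot('wrist');cv2.imwrite('pics/wr1.png',p['frame']);print(np.round(p['mount'],3))
T=T_of(p,s);print(p['fx'])
for z in(0,):print(world(p,T,[[0,0],[640,0],[320,200],[0,400],[640,400]],z).round(3))
```

```text
2.4 [ 0.837  0.264 -0.151  1.829  0.046  1.051 -0.05 ] [ 0.351 -0.376  0.227] [2.86  1.299 0.   ] [ 0.9 -0.3 -0.5]
[[-0.001 -0.969 -0.247  0.066]
 [ 1.    -0.001 -0.001 -0.001]
 [ 0.001 -0.247  0.969 -0.158]
 [ 0.     0.     0.     1.   ]]
278.81877793515133
[[ 0.197  0.043  0.   ]
 [ 0.778 -0.466  0.   ]
 [ 0.322 -0.4    0.   ]
 [-0.339 -0.303  0.   ]
 [ 0.504 -1.04   0.   ]]
```

Emit:
move_arm(
  motion=[
    [0.38,0.77,0,0,0,1],
    [0.38,0.77,0,0,0,1],
    [0.38,0.77,0,0,0,1],
    [0.38,0.77,0,0,0,1],
    [0.38,0.77,0,0,0,1],
  ],
)

```text
t: 3.0
ee_pos: [0.4463, -0.184, 0.227]
orientation: [2.512, 1.885, 0.0]
wrist_force: [0.1, -0.8, 0.2]
gripper_width: 0.229
gripper_force: 0.0
```

```bash
cat > st.py <<'E'
from h import *
s=ctrl.get_state(); print(s['t'],np.round(s['joints'],3),np.round(s['ee_pos'],4),np.round(s['orientation'],3),np.round(s['wrist_force'],1))
M=R.from_rotvec(s['orientation']).as_matrix()
print('tool y ang',np.degrees(np.arctan2(M[1,1],M[0,1])).round(1),'z',M[:,2].round(3))
E
python3 st.py
```

```text
3.0 [ 0.571  0.23  -0.348  1.886  0.091  1.04  -0.098] [ 0.4463 -0.184   0.227 ] [2.512 1.885 0.   ] [ 0.1 -0.8  0.2]
tool y ang -16.2 z [ 0.001 -0.    -1.   ]
```

Emit:
move_arm(
  motion=[
    [0.4,0.77,0,0,0,1],
    [0.4,0.77,0,0,0,1],
    [0.4,0.77,0,0,0,1],
    [0.4,0.77,0,0,0,1],
    [0,0,0,0,0,0],
  ],
)

```text
t: 3.5
ee_pos: [0.5279, -0.0248, 0.2271]
orientation: [-2.138, -2.301, -0.006]
wrist_force: [-0.2, -0.6, -0.3]
gripper_width: 0.223
gripper_force: 0.0
```

```bash
python3 st.py
python3 - <<'E'
from h import *
s=ctrl.get_state();p=snapshot('wrist');T=T_of(p,s);cv2.imwrite('pics/wr2.png',p['frame'])
for t,z in [('pen',.012),('wax',.011),('pen_rest',.03),('wax_dish',.017),('bottle',.05),('seal_cup',.024)]:
    r=finder.silhouettes(p,t)[:1]
    for x in r: print(t,x['conf'],outline(p,T,x['region'],z))
E
```

```text
3.5 [ 0.327  0.323 -0.487  1.778  0.166  1.079 -0.143] [ 0.5279 -0.0248  0.2271] [-2.138 -2.301 -0.006] [-0.2 -0.6 -0.3]
tool y ang 4.2 z [ 0.002  0.004 -1.   ]
pen 0.86 (array([525.7, -29.9]), array([ 13.8, 131.1]), 3.8)
wax 0.73 (array([426.4, -32.3]), array([88.6, 11.1]), 88.9)
pen_rest 0.66 (array([477.6, -27.2]), array([ 42.4, 115.4]), 2.3)
wax_dish 0.85 (array([576.3, -31.7]), array([ 43.9, 108.1]), 0.8)
seal_cup 0.8 (array([ 527.2, -175.7]), array([40.6, 35.5]), 4.1)
```

View pics/wr2.png

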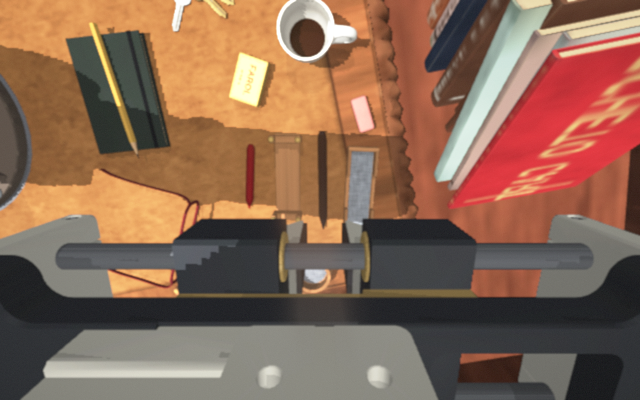

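Emit:
move_arm(
  motion=[
    [-0.03,-0.08,-1,0,0,0],
    [0,0,-1,0,0,0],
    [0,0,-1,0,0,0],
    [0,0,-1,0,0,0],
    [0,0,0,0,0,0],
  ],
  jaw=0.48,
)

```text
t: 4.35
ee_pos: [0.5194, -0.0362, 0.0218]
orientation: [-2.146, -2.284, 0.012]
wrist_force: [-0.6, 0.5, 0.8]
gripper_width: 0.26
gripper_force: 0.0
```

```bash
python3 st.py
python3 - <<'E'
from h import *
s=ctrl.get_state();p=snapshot('wrist');T=T_of(p,s);cv2.imwrite('pics/wr3.png',p['frame'])
for t,z in [('pen',.012),('pen_rest',.03),('wax_dish',.017)]:
    r=finder.silhouettes(p,t)[:1]
    for x in r: print(t,x['conf'],outline(p,T,x['region'],z))
E
```

```text
4.35 [ 0.249  0.575 -0.385  1.995  0.345  0.645 -0.298] [ 0.5194 -0.0362  0.0218] [-2.146 -2.284  0.012] [-0.6  0.5  0.8]
tool y ang 3.6 z [-0.011 -0.    -1.   ]
pen 0.82 (array([523.4,  -3.4]), array([13. , 79.2]), 4.7)
pen_rest 0.86 (array([475.4,   2.4]), array([55.3, 45.4]), 89.8)
wax_dish 0.65 (array([ 5.752e+02, -5.000e-01]), array([43.8, 43.2]), 1.8)
```

View pics/wr3.png

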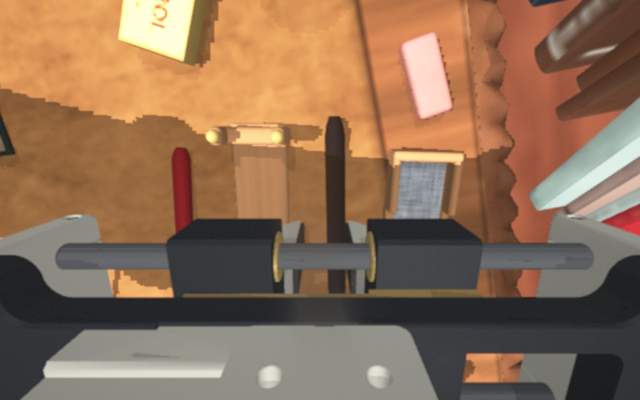

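Emit:
move_arm(
  motion=[
    [0.12,0.14,0,0,0,0.1],
    [0,0,0,0,0,0],
  ],
)

```text
t: 4.75
ee_pos: [0.5327, -0.0267, 0.0292]
orientation: [2.136, 2.299, 0.006]
wrist_force: [-0.2, 0.4, -0.1]
gripper_width: 0.264
gripper_force: 0.0
```

```bash
python3 st.py
```

```text
4.75 [ 0.236  0.572 -0.391  1.973  0.345  0.655 -0.301] [ 0.5327 -0.0267  0.0292] [2.136 2.299 0.006] [-0.2  0.4 -0.1]
tool y ang 4.2 z [ 0.005  0.001 -1.   ]
```

Emit:
move_arm(
  motion=[
    [-0.14,-0.05,0,0,0,0],
    [0,0,-0.15,0,0,0],
    [0,0,0,0,0,0],
  ],
)

```text
t: 5.05
ee_pos: [0.5222, -0.031, 0.0187]
orientation: [-2.14, -2.299, 0.002]
wrist_force: [0.0, 0.6, -0.8]
gripper_width: 0.259
gripper_force: 0.0
```

Emit:
move_arm(
  motion=[
    [0,0,0,0,0,0],
    [0,0,0,0,0,0],
  ],
)

```text
t: 5.25
ee_pos: [0.5232, -0.0305, 0.0193]
orientation: [-2.14, -2.3, 0.0]
wrist_force: [-0.0, 0.1, 0.4]
gripper_width: 0.26
gripper_force: 0.0
```

Emit:
move_arm(
  motion=[
    [0.05,0.03,-0.12,0,0,0],
    [0,0,-0.1,0,0,0],
    [0,0,0,0,0,0],
    [0,0,0,0,0,0],
  ],
)

```text
t: 5.65
ee_pos: [0.5255, -0.029, 0.0081]
orientation: [-2.139, -2.3, 0.001]
wrist_force: [0.8, -0.0, 1.3]
gripper_width: 0.262
gripper_force: 0.0
```

Emit:
move_arm(
  motion=[
    [0,0,0,0,0,0],
    [0,0,0,0,0,0],
    [0,0,0,0,0,0],
    [0,0,0,0,0,0],
  ],
  jaw=1,
)

```text
t: 6.05
ee_pos: [0.5258, -0.0291, 0.0085]
orientation: [2.139, 2.3, 0.0]
wrist_force: [-0.3, -0.4, 0.3]
gripper_width: 0.129
gripper_force: 12.0
```

Emit:
move_arm(
  motion=[
    [0,0,0.4,0,0,0],
    [0,0,0.6,0,0,0],
    [-0.3,0,0.1,0,0,-0.25],
    [-0.4,0,0,0,0,0],
    [-0.25,0,0,0,0,0],
  ],
)

```text
t: 6.55
ee_pos: [0.4769, -0.0291, 0.0636]
orientation: [2.164, 2.277, -0.001]
wrist_force: [-0.0, 0.5, -0.5]
gripper_width: 0.133
gripper_force: 12.0
```

Emit:
move_arm(
  motion=[
    [0,0,0,0,0,0],
    [0,0,0,0,0,0],
    [0,0,0,0,0,0],
  ],
)

```text
t: 6.85
ee_pos: [0.4792, -0.0289, 0.0634]
orientation: [2.164, 2.277, 0.001]
wrist_force: [1.0, 0.2, -0.2]
gripper_width: 0.132
gripper_force: 12.0
```

```bash
python3 st.py
python3 - <<'E'
from h import *
s=ctrl.get_state();p=snapshot('wrist');T=T_of(p,s);cv2.imwrite('pics/wr4.png',p['frame'][:300])
for t,z in [('pen',.072),('pen_rest',.03)]:
    r=finder.silhouettes(p,t)[:1]
    for x in r: print(t,x['conf'],outline(p,T,x['region'],z))
E
```

```text
6.85 [ 0.277  0.458 -0.426  2.072  0.299  0.669 -0.296] [ 0.4792 -0.0289  0.0634] [2.164e+00 2.277e+00 1.000e-03] [ 1.   0.2 -0.2]
tool y ang 2.9 z [ 0.001  0.    -1.   ]
pen 0.63 (array([477. ,   4.5]), array([11.5, 63.9]), 2.3)
pen_rest 0.84 (array([462.7,  -0.6]), array([14.3, 60.4]), 2.3)
```

View pics/wr4.png

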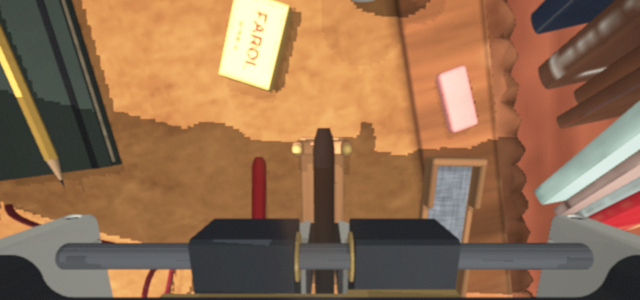

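Emit:
move_arm(
  motion=[
    [0,0,-0.3,0,0,0],
    [0,0,-0.25,0,0,0],
    [0,0,-0.09,0,0,0],
    [0,0,0,0,0,0],
    [0,0,0,0,0,0],
  ],
)

```text
t: 7.5
ee_pos: [0.4782, -0.0289, 0.0313]
orientation: [-2.164, -2.277, 0.0]
wrist_force: [-0.3, 0.2, 0.2]
gripper_width: 0.132
gripper_force: 12.0
```

```bash
python3 st.py
```

```text
7.5 [ 0.25   0.509 -0.395  2.098  0.341  0.595 -0.334] [ 0.4782 -0.0289  0.0313] [-2.164 -2.277  0.   ] [-0.3  0.2  0.2]
tool y ang 2.9 z [-0.  0. -1.]
```

Emit:
move_arm(
  motion=[
    [0,0,0,0,0,0],
    [0,0,0,0,0,0],
    [0,0,0.6,0,0,0],
    [0,0,0.8,0,0,0],
    [0,0,0.2,0,0,0],
  ],
  jaw=0.45,
)

```text
t: 8.0
ee_pos: [0.4802, -0.0286, 0.1149]
orientation: [2.162, 2.274, 0.006]
wrist_force: [1.1, -0.4, -0.9]
gripper_width: 0.277
gripper_force: 0.0
```

Emit:
move_arm(
  motion=[
    [-0.4,0,0,0,0,-0.4],
    [-0.4,0,0,0,0,-0.4],
    [-0.23,-0.06,0,0,0,0],
    [0,0,0,0,0,0],
    [0,0,0,0,0,0],
  ],
)

```text
t: 8.5
ee_pos: [0.4275, -0.0322, 0.1115]
orientation: [2.242, 2.2, 0.001]
wrist_force: [0.9, -0.2, 0.5]
gripper_width: 0.274
gripper_force: 0.0
```

```bash
python3 st.py
python3 - <<'E'
from h import *
s=ctrl.get_state();p=snapshot('wrist');T=T_of(p,s);cv2.imwrite('pics/wr5.png',p['frame'][:300])
for t,z in [('pen',.034),('wax',.011),('pen_rest',.03),('wax_dish',.017)]:
    r=finder.silhouettes(p,t)[:1]
    for x in r: print(t,x['conf'],outline(p,T,x['region'],z))
p=snapshot('top');T=T_of(p)
for t,z in [('pen',.034),('pen_rest',.03)]:
    r=finder.silhouettes(p,t)[:1]
    for x in r: print(t,x['conf'],outline(p,T,x['region'],z))
E
```

```text
8.5 [ 0.337  0.313 -0.468  2.141  0.21   0.73  -0.287] [ 0.4275 -0.0322  0.1115] [2.242e+00 2.200e+00 1.000e-03] [ 0.9 -0.2  0.5]
tool y ang -1.1 z [ 0.001 -0.    -1.   ]
pen 0.71 (array([475.1,  -5. ]), array([13.2, 83.1]), 3.1)
wax 0.77 (array([425.1, -31.6]), array([86.8,  9.8]), 89.0)
pen_rest 0.7 (array([462.4, -11.5]), array([15.5, 81.5]), 3.6)
wax_dish 0.69 (array([573.5, -29.6]), array([ 47.5, 100. ]), 1.7)
```

View pics/wr5.png

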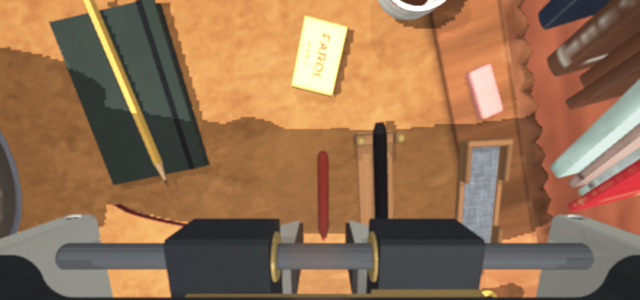

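Emit:
move_arm(
  motion=[
    [-0.03,0,-0.6,0,0,0],
    [0,0,-0.7,0,0,0],
    [0,0,-0.5,0,0,0],
    [0,0,0,0,0,0],
    [0,0,0,0,0,0],
  ],
)

```text
t: 9.4
ee_pos: [0.4251, -0.0318, 0.0216]
orientation: [-2.242, -2.2, 0.001]
wrist_force: [-0.6, -0.7, 0.3]
gripper_width: 0.275
gripper_force: 0.0
```

```bash
python3 st.py
```

```text
9.4 [ 0.247  0.468 -0.379  2.227  0.353  0.503 -0.425] [ 0.4251 -0.0318  0.0216] [-2.242e+00 -2.200e+00  1.000e-03] [-0.6 -0.7  0.3]
tool y ang -1.1 z [-0.001  0.    -1.   ]
```

Emit:
move_arm(
  motion=[
    [0.01,0,-0.2,0,0,0],
    [0,0,-0.13,0,0,0],
    [0,0,0,0,0,0],
    [0,0,0,0,0,0],
  ],
)

```text
t: 9.8
ee_pos: [0.4258, -0.032, 0.0051]
orientation: [2.243, 2.2, 0.0]
wrist_force: [0.0, -0.5, -0.7]
gripper_width: 0.273
gripper_force: 0.0
```

Emit:
move_arm(
  motion=[
    [0,0,0,0,0,0],
    [0,0,0,0,0,0],
    [0,0,0,0,0,0],
    [0,0,0,0,0,0],
  ],
  jaw=1,
)

```text
t: 10.2
ee_pos: [0.4259, -0.032, 0.0051]
orientation: [2.242, 2.2, 0.0]
wrist_force: [-0.9, 0.4, 4.2]
gripper_width: 0.12
gripper_force: 12.0
```

```bash
python3 st.py
```

```text
10.2 [ 0.224  0.499 -0.352  2.238  0.382  0.459 -0.453] [ 0.4259 -0.032   0.0051] [2.242 2.2   0.   ] [-0.9  0.4  4.2]
tool y ang -1.1 z [ 0. -0. -1.]
```

Emit:
move_arm(
  motion=[
    [0,0,0.5,0,0,0],
    [0,0,0.8,0,0,0],
    [0,0,0.7,0,0,0],
    [0.4,-0.05,0,0,0,0.2],
    [0.5,-0.05,0,0,0,0.2],
  ],
)

```text
t: 10.7
ee_pos: [0.4712, -0.0375, 0.1064]
orientation: [2.202, 2.237, 0.001]
wrist_force: [-0.3, -0.2, 0.0]
gripper_width: 0.12
gripper_force: 12.0
```

```bash
python3 st.py
python3 - <<'E'
from h import *
s=ctrl.get_state();p=snapshot('wrist');t=snapshot('top')
T2=T_of(p,dict(ee_pos=[.5279,-.0248,.2271],orientation=[-2.138,-2.301,-.006]))
T5=T_of(p,dict(ee_pos=[.4275,-.0322,.1115],orientation=[2.242,2.2,.001]))
Tt=T_of(t)
for z in (0,.05,.1,.15,.2,.25,.3):
    print(z,world(p,T2,[[440,182]],z)[0,:2].round(3),world(p,T5,[[555,165]],z)[0,:2].round(3),world(t,Tt,[[314.6,109]],z)[0,:2].round(3),'edge',world(p,T2,[[402,180]],z)[0,:2].round(3),world(p,T5,[[535,100]],z)[0,:2].round(3))
E
```

```text
10.7 [ 0.336  0.384 -0.469  2.049  0.251  0.76  -0.27 ] [ 0.4712 -0.0375  0.1064] [2.202e+00 2.237e+00 1.000e-03] [-0.3 -0.2  0. ]
tool y ang 0.9 z [ 0.002 -0.001 -1.   ]
0 [ 0.691 -0.023] [ 0.652 -0.007] [ 0.709 -0.034] edge [ 0.638 -0.024] [0.622 0.053]
0.05 [ 0.669 -0.014] [0.61  0.001] [ 0.694 -0.035] edge [ 0.623 -0.015] [0.586 0.05 ]
0.1 [ 0.648 -0.006] [0.569 0.008] [ 0.678 -0.035] edge [ 0.608 -0.007] [0.55  0.046]
0.15 [0.626 0.002] [0.527 0.016] [ 0.662 -0.036] edge [0.593 0.002] [0.514 0.043]
0.2 [0.604 0.011] [0.486 0.024] [ 0.647 -0.037] edge [0.578 0.01 ] [0.478 0.039]
0.25 [0.582 0.019] [0.445 0.031] [ 0.631 -0.037] edge [0.563 0.018] [0.442 0.036]
0.3 [0.56  0.027] [0.403 0.039] [ 0.615 -0.038] edge [0.548 0.027] [0.406 0.032]
```

Emit:
move_arm(
  motion=[
    [0.5,-0.05,0,0,0,0],
    [0.6,-0.06,0,0,0,0],
    [0.6,0,0,0,0,0],
    [0.35,0,0,0,0,0],
    [0,0,0,0,0,0],
  ],
)

```text
t: 11.3
ee_pos: [0.5746, -0.0422, 0.1044]
orientation: [-2.204, -2.238, -0.001]
wrist_force: [0.7, 0.3, -0.5]
gripper_width: 0.121
gripper_force: 12.0
```

Emit:
move_arm(
  motion=[
    [0,0,0,0,0,0],
    [0,0,0,0,0,0],
  ],
)

```text
t: 11.5
ee_pos: [0.5717, -0.0425, 0.1046]
orientation: [-2.203, -2.238, 0.002]
wrist_force: [-0.4, -0.5, 0.9]
gripper_width: 0.116
gripper_force: 12.0
```

```bash
python3 st.py
python3 - <<'E'
from h import *
s=ctrl.get_state();p=snapshot('wrist');T=T_of(p,s);cv2.imwrite('pics/wr6.png',p['frame'][:300])
for t,z in [('pen',.034),('wax',.115),('wax_dish',.017)]:
    r=finder.silhouettes(p,t)[:1]
    for x in r: print(t,x['conf'],outline(p,T,x['region'],z))
E
```

```text
11.5 [ 0.291  0.524 -0.435  1.811  0.28   0.87  -0.26 ] [ 0.5717 -0.0425  0.1046] [-2.203e+00 -2.238e+00  2.000e-03] [-0.4 -0.5  0.9]
tool y ang 0.9 z [-0.002 -0.    -1.   ]
pen 0.7 (array([478.8,  -9.6]), array([13. , 91.6]), 3.0)
wax 0.57 (array([570.6, -18.7]), array([10.7, 43. ]), 1.3)
wax_dish 0.67 (array([577. , -21.5]), array([40.9, 82.5]), 0.7)
```

View pics/wr6.png

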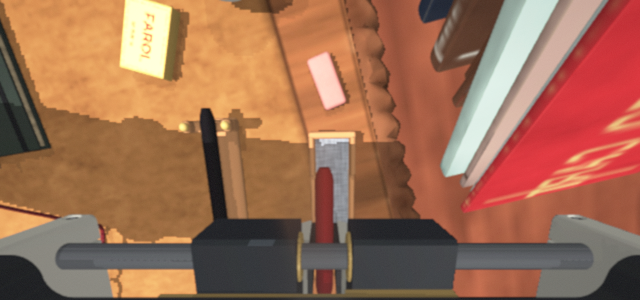

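Emit:
move_arm(
  motion=[
    [0.1,0,-0.4,0,0,0],
    [0,0,-0.5,0,0,0],
    [0,0,-0.3,0,0,0],
    [0,0,-0.2,0,0,0],
    [0,0,0,0,0,0],
  ],
)

```text
t: 12.2
ee_pos: [0.5773, -0.0425, 0.0338]
orientation: [-2.203, -2.238, 0.002]
wrist_force: [-0.7, -0.2, -0.1]
gripper_width: 0.119
gripper_force: 12.0
```

Emit:
move_arm(
  motion=[
    [0,0,0,0,0,0],
    [0,0,0,0,0,0],
  ],
)

```text
t: 12.4
ee_pos: [0.5789, -0.0424, 0.0359]
orientation: [2.203, 2.238, 0.002]
wrist_force: [-0.0, 0.5, -0.1]
gripper_width: 0.121
gripper_force: 12.0
```

```bash
python3 st.py
```

```text
12.4 [ 0.258  0.62  -0.395  1.849  0.339  0.738 -0.309] [ 0.5789 -0.0424  0.0359] [2.203e+00 2.238e+00 2.000e-03] [-0.   0.5 -0.1]
tool y ang 0.9 z [ 0.002  0.    -1.   ]
```

Down 25 mm more, to 0.011, then open narrowly.

Emit:
move_arm(
  motion=[
    [-0.03,0,-0.25,0,0,0],
    [0,0,-0.15,0,0,0],
    [0,0,-0.09,0,0,0],
    [0,0,0,0,0,0],
    [0,0,0,0,0,0],
  ],
)

```text
t: 12.9
ee_pos: [0.5766, -0.0425, 0.01]
orientation: [-2.204, -2.239, 0.0]
wrist_force: [-1.1, -0.1, -0.3]
gripper_width: 0.12
gripper_force: 12.0
```

```bash
python3 st.py
```

```text
12.9 [ 0.245  0.654 -0.377  1.868  0.361  0.688 -0.328] [ 0.5766 -0.0425  0.01  ] [-2.204 -2.239  0.   ] [-1.1 -0.1 -0.3]
tool y ang 0.9 z [-0.  0. -1.]
```

Emit:
move_arm(
  motion=[
    [0,0,0,0,0,0],
    [0,0,0,0,0,0],
    [0,0,0.5,0,0,0],
    [0,0,0.8,0,0,0],
    [0,0,0.8,0,0,0],
  ],
  jaw=0.55,
)

```text
t: 13.4
ee_pos: [0.5761, -0.0424, 0.1162]
orientation: [-2.203, -2.238, 0.001]
wrist_force: [0.9, -0.1, 0.7]
gripper_width: 0.224
gripper_force: 0.0
```

Emit:
move_arm(
  motion=[
    [-0.3,-0.5,0.5,0,0,0],
    [-0.6,-0.8,0.4,0,0,0],
    [-0.6,-0.8,0.3,0,0,0],
    [-0.6,-0.8,0.2,0,0,0],
    [-0.6,-0.8,0,0,0,0],
  ],
  jaw=-0.2,
)

```text
t: 13.9
ee_pos: [0.4454, -0.2237, 0.1849]
orientation: [2.201, 2.237, 0.002]
wrist_force: [2.1, -1.3, -0.5]
gripper_width: 0.583
gripper_force: 0.0
```

Emit:
move_arm(
  motion=[
    [-0.3,-0.6,0,0,0,0],
    [-0.2,-0.4,0,0,0,0],
    [0,0,0,0,0,0],
    [0,0,0,0,0,0],
  ],
)

```text
t: 14.3
ee_pos: [0.4207, -0.2722, 0.1833]
orientation: [2.205, 2.237, 0.001]
wrist_force: [0.1, 0.6, -0.7]
gripper_width: 0.6
gripper_force: 0.0
```

```bash
python3 st.py
python3 - <<'E'
from h import *
s=ctrl.get_state();p=snapshot('wrist');T=T_of(p,s);cv2.imwrite('pics/wr7.png',p['frame'])
for t,z in [('wax',.016),('bottle',.042),('bottle',.062),('ink_stand',.024),('seal_cup',.024),('pen',.034),('seal',.065)]:
    r=finder.silhouettes(p,t)[:1]
    for x in r: print(t,x['conf'],outline(p,T,x['region'],z))
p=snapshot('top');T=T_of(p);cv2.imwrite('pics/top2.png',p['frame'])
for t,z in [('wax',.016),('pen',.034),('pen_rest',.03)]:
    r=finder.silhouettes(p,t)[:1]
    for x in r: print(t,x['conf'],outline(p,T,x['region'],z))
E
```

```text
14.3 [ 0.807  0.317 -0.426  1.9    0.158  0.957  0.323] [ 0.4207 -0.2722  0.1833] [2.205e+00 2.237e+00 1.000e-03] [ 0.1  0.6 -0.7]
tool y ang 0.8 z [ 0.  0. -1.]
wax 0.55 (array([573.9, -84.6]), array([10.3, 10.8]), 0.8)
bottle 0.59 (array([ 445.6, -193.7]), array([52.6, 52. ]), 16.6)
bottle 0.59 (array([ 443.9, -194.5]), array([49.1, 48.5]), 16.6)
ink_stand 0.81 (array([ 371.8, -221.1]), array([78.6, 77.9]), 27.6)
seal_cup 0.8 (array([ 516.5, -170.9]), array([59.6, 55.8]), 31.0)
pen 0.43 (array([479. , -94.5]), array([ 9.7, 14.9]), 3.7)
seal 0.59 (array([ 581.3, -158.1]), array([53.1, 26.2]), 12.5)
wax 0.55 (array([576.5, -43.8]), array([ 9.4, 78.7]), 0.6)
pen 0.73 (array([479.2, -31.3]), array([ 13. , 130.5]), 3.2)
pen_rest 0.77 (array([467.9, -31.3]), array([ 15.7, 113. ]), 3.3)
```

View pics/wr7.png

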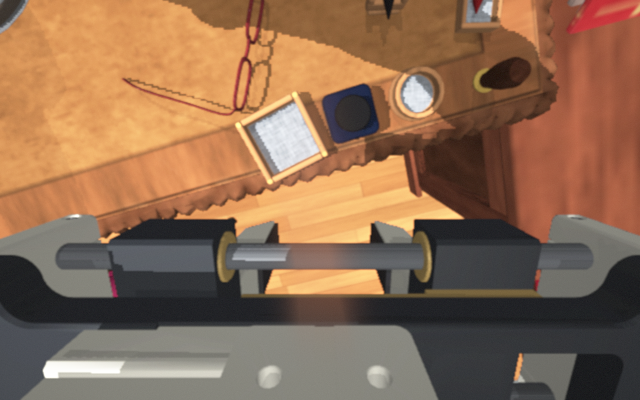

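Run:
```python
from h import *
p=snapshot('wrist');T=T_of(p,dict(ee_pos=[.4207,-.2722,.1833],orientation=[2.205,2.237,.001]))
print(world(p,T,[[351,113]],.062),world(p,T,[[417.5,92.5]],.024),world(p,T,[[282,138]],.024),world(p,T,[[518,68]],.062))
b=cv2.imread('pics/wr7.png')[40:200,210:560];cv2.imwrite('pics/wr7c.png',cv2.resize(b,None,fx=2.2,fy=2.2,interpolation=2))
```

```text
[[ 0.44522284 -0.19350751  0.062     ]] [[ 0.51923717 -0.16983025  0.024     ]] [[ 0.37283409 -0.21962133  0.024     ]] [[ 0.59817453 -0.15151419  0.062     ]]
```

View pics/wr7c.png

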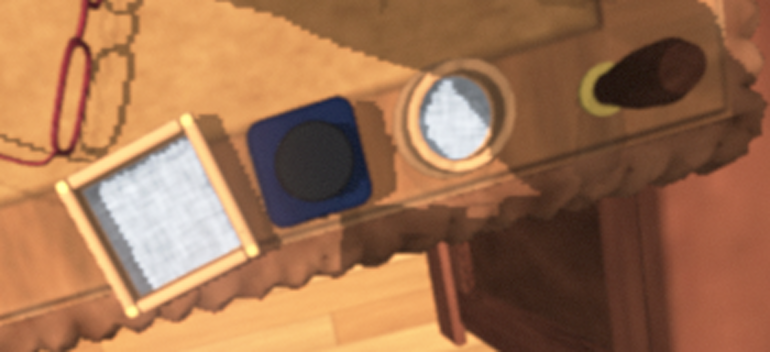

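Emit:
move_arm(
  motion=[
    [0.2,0.5,0,0,0,0],
    [0.2,0.6,-0.4,0,0,0],
    [0.11,0.47,-0.7,0,0,0],
    [0,0,-0.6,0,0,0],
    [0,0,-0.3,0,0,0],
  ],
  squeeze=30,
)

```text
t: 15.45
ee_pos: [0.4453, -0.1923, 0.0811]
orientation: [-2.2, -2.239, 0.001]
wrist_force: [-0.0, 0.1, -0.0]
gripper_width: 0.602
gripper_force: 0.0
```

Emit:
move_arm(
  motion=[
    [0,0,0,0,0,0],
    [0,0,0,0,0,0],
    [0,0,0,0,0,0],
  ],
)

```text
t: 15.75
ee_pos: [0.447, -0.1941, 0.0842]
orientation: [2.203, 2.237, 0.001]
wrist_force: [-0.4, 0.1, 0.7]
gripper_width: 0.599
gripper_force: 0.0
```

Down 36 mm and grip.

Emit:
move_arm(
  motion=[
    [-0.02,0.01,-0.3,0,0,0],
    [0,0,-0.3,0,0,0],
    [0,0,-0.12,0,0,0],
    [0,0,0,0,0,0],
    [0,0,0,0,0,0],
  ],
)

```text
t: 16.25
ee_pos: [0.4457, -0.1934, 0.0479]
orientation: [2.203, 2.238, 0.001]
wrist_force: [0.3, -0.1, -0.2]
gripper_width: 0.599
gripper_force: 0.0
```

Emit:
move_arm(
  motion=[
    [0,0,0,0,0,0],
    [0,0,0,0,0,0],
    [0,0,0,0,0,0],
    [0,0,0,0,0,0],
  ],
  jaw=1,
)

```text
t: 16.65
ee_pos: [0.4459, -0.1933, 0.0476]
orientation: [2.203, 2.238, 0.001]
wrist_force: [2.8, -0.9, 2.4]
gripper_width: 0.372
gripper_force: 30.0
```

```bash
python3 st.py
```

```text
16.65 [ 0.597  0.487 -0.39   2.072  0.304  0.635  0.017] [ 0.4459 -0.1933  0.0476] [2.203e+00 2.238e+00 1.000e-03] [ 2.8 -0.9  2.4]
tool y ang 0.9 z [ 0.001 -0.    -1.   ]
```

Emit:
move_arm(
  motion=[
    [0,0,0.3,0,0,0],
    [0,0,0.4,0,0,0],
    [0,0,0.3,0,0,0],
    [-0.2,-0.1,0,0,0,0.4],
    [-0.4,-0.15,0,0,0,0.6],
  ],
)

```text
t: 17.15
ee_pos: [0.4164, -0.2053, 0.0977]
orientation: [2.1, 2.335, 0.002]
wrist_force: [-0.2, -0.2, -1.1]
gripper_width: 0.367
gripper_force: 30.0
```

Emit:
move_arm(
  motion=[
    [-0.4,-0.15,0,0,0,0.6],
    [-0.3,-0.1,0,0,0,0.56],
    [-0.17,-0.05,0,0,0,0],
    [0,0,0,0,0,0],
    [0,0,0,0,0,0],
  ],
)

```text
t: 17.65
ee_pos: [0.3724, -0.2206, 0.0973]
orientation: [1.985, 2.435, 0.001]
wrist_force: [0.4, 0.9, -0.9]
gripper_width: 0.37
gripper_force: 30.0
```

```bash
python3 st.py
python3 - <<'E'
from h import *
s=ctrl.get_state();p=snapshot('wrist');T=T_of(p,s);cv2.imwrite('pics/wr8.png',p['frame'])
p=snapshot('top');T=T_of(p)
for t,z in [('bottle',.042+.045),('ink_stand',.024)]:
    r=finder.silhouettes(p,t)[:1]
    for x in r: print(t,x['conf'],outline(p,T,x['region'],z))
E
```

```text
17.65 [ 0.807  0.346 -0.486  2.145  0.247  0.702  0.359] [ 0.3724 -0.2206  0.0973] [1.985e+00 2.435e+00 1.000e-03] [ 0.4  0.9 -0.9]
tool y ang 11.6 z [ 0.001  0.    -1.   ]
bottle 0.56 (array([ 369.6, -199.2]), array([47.7, 18.7]), 21.9)
ink_stand 0.77 (array([ 365.3, -201.2]), array([78.3, 34.4]), 26.8)
```

View pics/wr8.png

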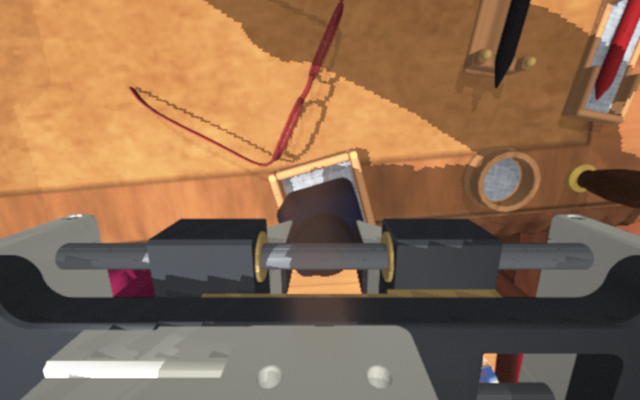

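Run:
```python
import cv2
b=cv2.imread('pics/wr8.png')[140:230,250:390];cv2.imwrite('pics/wr8c.png',cv2.convertScaleAbs(cv2.resize(b,None,fx=5,fy=5,interpolation=2),alpha=2.0))
```

View pics/wr8c.png

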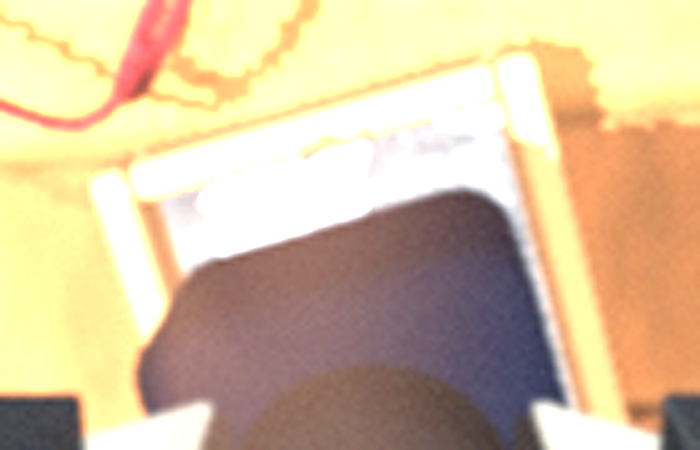

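Run:
```python
from h import *
p=snapshot('wrist');T=T_of(p,ctrl.get_state())
a=world(p,T,[[287,194],[347,176.5]],.0497)[:,:2]; b=world(p,T,[[270.5,174.5],[356,151.5]],.024)[:,:2]
for q,h in((a,.026),(b,.039)):
    d=q[1]-q[0];L=np.hypot(*d);d/=L;n=np.array([d[1],-d[0]]);print(q.round(4).tolist(),L.round(4),np.degrees(np.arctan2(d[1],d[0])).round(1),'centre',(q.mean(0)+n*h).round(4))
```

```text
[[0.3414, -0.21], [0.383, -0.1877]] 0.0472 28.2 centre [ 0.3745 -0.2218]
[[0.3228, -0.2031], [0.3886, -0.17]] 0.0737 26.7 centre [ 0.3732 -0.2214]
```

Emit:
move_arm(
  motion=[
    [-0.02,0,-0.2,0,0,-0.15],
    [0,0,-0.25,0,0,0],
    [0,0,-0.2,0,0,0],
    [0,0,-0.1,0,0,0],
    [0,0,-0.05,0,0,0],
  ],
)

```text
t: 18.4
ee_pos: [0.3704, -0.2204, 0.0564]
orientation: [-1.999, -2.422, 0.0]
wrist_force: [0.5, 0.4, -1.4]
gripper_width: 0.374
gripper_force: 30.0
```

Emit:
move_arm(
  motion=[
    [0,0,0,0,0,0],
    [0,0,0,0,0,0],
  ],
)

```text
t: 18.6
ee_pos: [0.3709, -0.2207, 0.0574]
orientation: [1.999, 2.423, 0.0]
wrist_force: [-0.6, -1.1, -1.9]
gripper_width: 0.37
gripper_force: 30.0
```

Emit:
move_arm(
  motion=[
    [0,0,-0.07,0,0,0],
    [0,0,0,0,0,0],
    [0,0,0,0,0,0],
  ],
)

```text
t: 18.9
ee_pos: [0.3707, -0.2207, 0.0537]
orientation: [1.999, 2.423, -0.0]
wrist_force: [-0.4, -0.5, -1.4]
gripper_width: 0.37
gripper_force: 30.0
```

Emit:
move_arm(
  motion=[
    [0,0,0,0,0,0],
    [0,0,0,0,0,0],
    [0,0,0.4,0,0,0],
    [0,0,0.8,0,0,0],
    [0,0,0.8,0,0,0],
  ],
  jaw=-0.2,
)

```text
t: 19.4
ee_pos: [0.3702, -0.2201, 0.1546]
orientation: [-1.997, -2.422, -0.0]
wrist_force: [0.3, -0.9, 0.2]
gripper_width: 0.601
gripper_force: 0.0
```

Emit:
move_arm(
  motion=[
    [0.6,0,0.4,0,0,-0.4],
    [0.8,0,0.2,0,0,-0.5],
    [0.8,0,0,0,0,-0.5],
    [0.8,0,0,0,0,-0.5],
    [0.4,0,0,0,0,0],
  ],
)

```text
t: 19.9
ee_pos: [0.5439, -0.22, 0.1838]
orientation: [2.193, 2.248, 0.003]
wrist_force: [-0.9, 0.7, -1.3]
gripper_width: 0.601
gripper_force: 0.0
```

Emit:
move_arm(
  motion=[
    [0,0,0,0,0,0],
    [0,0,0,0,0,0],
  ],
)

```text
t: 20.1
ee_pos: [0.5403, -0.2204, 0.1832]
orientation: [-2.192, -2.249, 0.001]
wrist_force: [0.1, -0.8, -0.2]
gripper_width: 0.6
gripper_force: 0.0
```

```bash
python3 st.py
python3 - <<'E'
from h import *
s=ctrl.get_state();p=snapshot('wrist');T=T_of(p,s);cv2.imwrite('pics/wr9.png',p['frame'])
for t,z in [('bottle',.048),('ink_stand',.024),('seal_cup',.024),('seal',.065),('seal',.04)]:
    r=finder.silhouettes(p,t)[:1]
    for x in r: print(t,x['conf'],outline(p,T,x['region'],z))
T2=T_of(p,dict(ee_pos=[.5279,-.0248,.2271],orientation=[-2.138,-2.301,-.006]))
T6=T_of(p,dict(ee_pos=[.5717,-.0425,.1046],orientation=[-2.203,-2.238,.002]))
for z in(-.3,-.2,-.1,-.05,0,.05): print(z,world(p,T2,[[440,182]],z)[0,:2].round(3),world(p,T6,[[443,175]],z)[0,:2].round(3))
E
```

```text
20.1 [ 0.63   0.454 -0.47   1.702  0.232  1.042  0.109] [ 0.5403 -0.2204  0.1832] [-2.192e+00 -2.249e+00  1.000e-03] [ 0.1 -0.8 -0.2]
tool y ang 1.5 z [-0.001  0.    -1.   ]
bottle 0.61 (array([ 377.1, -218.1]), array([72.7, 52.1]), 27.2)
ink_stand 0.73 (array([ 376. , -218.7]), array([87.3, 78.5]), 27.7)
seal 0.83 (array([ 594.7, -153.3]), array([30.9, 25.2]), 1.4)
seal 0.83 (array([ 599.8, -153.3]), array([33.7, 27.4]), 1.4)
-0.3 [ 0.823 -0.072] [ 0.813 -0.07 ]
-0.2 [ 0.779 -0.056] [ 0.77  -0.053]
-0.1 [ 0.735 -0.039] [ 0.727 -0.037]
-0.05 [ 0.713 -0.031] [ 0.706 -0.028]
0 [ 0.691 -0.023] [ 0.684 -0.02 ]
0.05 [ 0.669 -0.014] [ 0.662 -0.011]
```

View pics/wr9.png

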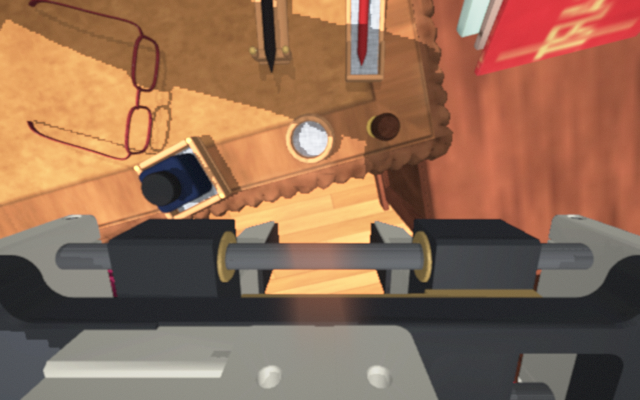

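Run:
```python
from h import *
p=snapshot('wrist');T=T_of(p,ctrl.get_state())
print(world(p,T,[[387,125.5]],.06),world(p,T,[[379,128]],.005),world(p,T,[[311,138.5]],.024), world(p,T,[[312.5,138]],.006))
b=p['frame'][90:190,260:430];cv2.imwrite('pics/wr9c.png',cv2.resize(b,None,fx=4,fy=4,interpolation=2))
```

```text
[[ 0.59986687 -0.15284365  0.06      ]] [[ 0.60270948 -0.15563122  0.005     ]] [[ 0.52397643 -0.1687486   0.024     ]] [[ 0.52492112 -0.16894913  0.006     ]]
```

View pics/wr9c.png

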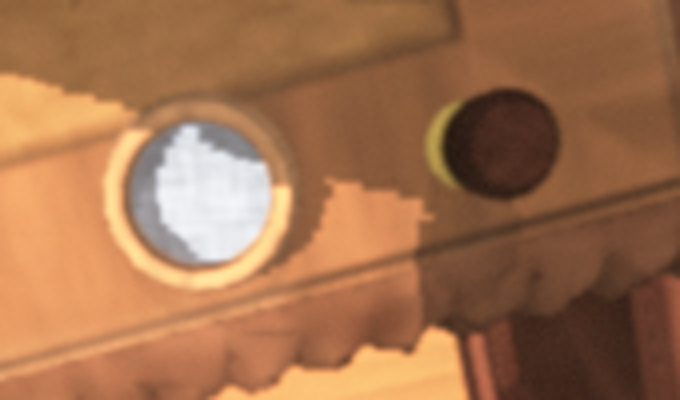

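Emit:
move_arm(
  motion=[
    [0.4,0.45,0,0,0,0],
    [0.4,0.45,-0.3,0,0,0],
    [0.37,0.45,-0.4,0,0,0],
    [0,0,-0.6,0,0,0],
    [0,0,-0.3,0,0,0],
  ],
  squeeze=20,
)

```text
t: 20.95
ee_pos: [0.5983, -0.1523, 0.1015]
orientation: [-2.19, -2.249, 0.002]
wrist_force: [0.2, -1.1, -0.2]
gripper_width: 0.599
gripper_force: 0.0
```

Emit:
move_arm(
  motion=[
    [0,0,0,0,0,0],
    [0,0,0,0,0,0],
    [0,0,0,0,0,0],
  ],
)

```text
t: 21.25
ee_pos: [0.5998, -0.1541, 0.1052]
orientation: [2.193, 2.247, 0.001]
wrist_force: [0.2, -0.7, 0.0]
gripper_width: 0.598
gripper_force: 0.0
```

```bash
python3 st.py
```

```text
21.25 [ 0.464  0.587 -0.444  1.696  0.303  0.925 -0.075] [ 0.5998 -0.1541  0.1052] [2.193e+00 2.247e+00 1.000e-03] [ 0.2 -0.7  0. ]
tool y ang 1.4 z [ 0.002 -0.001 -1.   ]
```

Down 72 mm to 0.033.

Emit:
move_arm(
  motion=[
    [-0.02,0.02,-0.3,0,0,0],
    [0,0,-0.5,0,0,0],
    [0,0,-0.4,0,0,0],
    [0,0,-0.24,0,0,0],
    [0,0,0,0,0,0],
  ],
)

```text
t: 21.75
ee_pos: [0.5976, -0.1525, 0.0311]
orientation: [-2.193, -2.248, 0.001]
wrist_force: [-0.7, -1.0, 0.6]
gripper_width: 0.602
gripper_force: 0.0
```

Emit:
move_arm(
  motion=[
    [0,0,0,0,0,0],
    [0,0,0,0,0,0],
  ],
)

```text
t: 21.95
ee_pos: [0.5992, -0.1524, 0.033]
orientation: [2.192, 2.248, 0.002]
wrist_force: [-0.4, 0.0, 0.4]
gripper_width: 0.598
gripper_force: 0.0
```

Emit:
move_arm(
  motion=[
    [0,0,0,0,0,0],
    [0,0,0,0,0,0],
    [0,0,0,0,0,0],
    [0,0,0,0,0,0],
    [0,0,0,0,0,0],
  ],
  jaw=1,
)

```text
t: 22.45
ee_pos: [0.5984, -0.1522, 0.0318]
orientation: [2.193, 2.249, 0.0]
wrist_force: [-0.6, 0.7, 0.9]
gripper_width: 0.283
gripper_force: 20.0
```

Emit:
move_arm(
  motion=[
    [0,0,0.3,0,0,0],
    [0,0,0.5,0,0,0],
    [0,0,0.3,0,0,0],
    [-0.3,-0.08,0,0,0,0],
    [-0.5,-0.1,0,0,0,0],
  ],
)

```text
t: 22.95
ee_pos: [0.5597, -0.1608, 0.0882]
orientation: [2.19, 2.248, 0.004]
wrist_force: [-0.3, 0.7, -0.9]
gripper_width: 0.282
gripper_force: 20.0
```

Emit:
move_arm(
  motion=[
    [-0.5,-0.1,0,0,0,0],
    [-0.25,-0.05,0,0,0,0],
    [0,0,0,0,0,0],
    [0,0,0,0,0,0],
    [0,0,0,0,0,0],
  ],
)

```text
t: 23.45
ee_pos: [0.5223, -0.1682, 0.087]
orientation: [2.192, 2.249, 0.002]
wrist_force: [-0.0, 0.5, -1.9]
gripper_width: 0.28
gripper_force: 20.0
```

```bash
python3 st.py
python3 - <<'E'
from h import *
s=ctrl.get_state();p=snapshot('wrist');T=T_of(p,s);b=p['frame'][90:240,230:430];cv2.imwrite('pics/wr10c.png',cv2.resize(b,None,fx=3.5,fy=3.5,interpolation=2))
E
```

```text
23.45 [ 0.547  0.516 -0.456  1.888  0.306  0.805 -0.046] [ 0.5223 -0.1682  0.087 ] [2.192e+00 2.249e+00 2.000e-03] [-0.   0.5 -1.9]
tool y ang 1.5 z [ 0.002  0.    -1.   ]
```

View pics/wr10c.png

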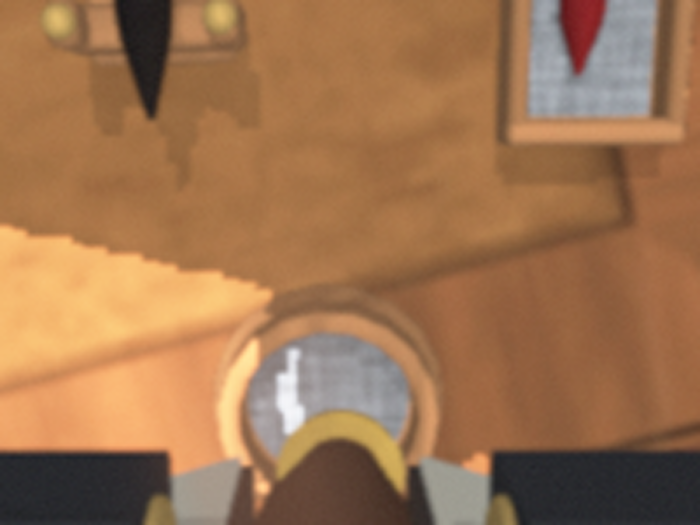

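Emit:
move_arm(
  motion=[
    [-0.03,0,-0.25,0,0,0],
    [0,0,-0.35,0,0,0],
    [0,0,-0.25,0,0,0],
    [0,0,0,0,0,0],
    [0,0,0,0,0,0],
  ],
)

```text
t: 24.0
ee_pos: [0.5191, -0.1684, 0.0438]
orientation: [-2.192, -2.249, 0.0]
wrist_force: [0.2, -0.3, -0.5]
gripper_width: 0.28
gripper_force: 20.0
```

Emit:
move_arm(
  motion=[
    [0,0,0,0,0,0],
  ],
)

```text
t: 24.1
ee_pos: [0.5197, -0.1686, 0.0446]
orientation: [2.193, 2.249, 0.001]
wrist_force: [0.2, -0.2, -0.2]
gripper_width: 0.285
gripper_force: 20.0
```

Emit:
move_arm(
  motion=[
    [0,0,-0.08,0,0,0],
    [0,0,-0.05,0,0,0],
    [0,0,0,0,0,0],
    [0,0,0,0,0,0],
  ],
)

```text
t: 24.5
ee_pos: [0.5194, -0.1687, 0.0378]
orientation: [2.193, 2.249, 0.0]
wrist_force: [0.6, -0.0, -0.0]
gripper_width: 0.283
gripper_force: 20.0
```

Seated (0.0378 − 0.0318 = 6 mm). Open, rise straight, back away, and look.

Emit:
move_arm(
  motion=[
    [0,0,0,0,0,0],
    [0,0,0,0,0,0],
    [0,0,0,0,0,0],
    [0,0,0.4,0,0,0],
    [0,0,0.8,0,0,0],
  ],
  jaw=-0.1,
)

```text
t: 25.0
ee_pos: [0.517, -0.1683, 0.0959]
orientation: [-2.189, -2.246, 0.004]
wrist_force: [0.7, -0.8, -0.7]
gripper_width: 0.547
gripper_force: 0.0
```

Emit:
move_arm(
  motion=[
    [0,0,0.8,0,0,0],
    [0,-0.4,0.6,0,0,0],
    [0,-0.8,0.4,0,0,0],
    [-0.4,-0.8,0,0,0,0],
    [-0.2,-0.4,0,0,0,0],
  ],
)

```text
t: 25.5
ee_pos: [0.4876, -0.293, 0.1883]
orientation: [2.196, 2.244, -0.003]
wrist_force: [-0.5, 0.4, -0.8]
gripper_width: 0.549
gripper_force: 0.0
```

Emit:
move_arm(
  motion=[
    [0,0,0,0,0,0],
    [0,0,0,0,0,0],
  ],
)

```text
t: 25.7
ee_pos: [0.4889, -0.2887, 0.1876]
orientation: [-2.194, -2.248, -0.0]
wrist_force: [-0.1, -0.1, 0.1]
gripper_width: 0.551
gripper_force: 0.0
```

```bash
python3 st.py
python3 - <<'E'
from h import *
p=snapshot('wrist');a=p['frame'][:215];t=snapshot('top')['frame'][120:300,220:480]
a=cv2.resize(a,None,fx=1.25,fy=1.25,interpolation=2);t=cv2.resize(t,None,fx=1.7,fy=1.7,interpolation=2)
im=np.zeros((a.shape[0]+t.shape[0],800,3),np.uint8);im[:a.shape[0],:a.shape[1]]=a;im[a.shape[0]:,:t.shape[1]]=t;cv2.imwrite('pics/fin.png',im);print(im.shape)
E
```

```text
25.7 [ 0.782  0.425 -0.471  1.736  0.219  1.033  0.259] [ 0.4889 -0.2887  0.1876] [-2.194 -2.248 -0.   ] [-0.1 -0.1  0.1]
tool y ang 1.4 z [-0.  0. -1.]
(575, 800, 3)
```

View pics/fin.png

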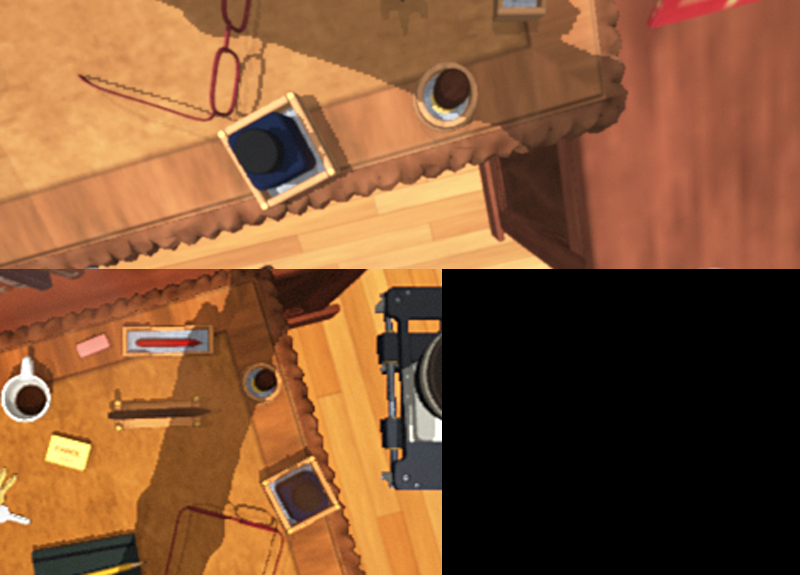

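The final picture shows the pen across both cradles, the wax flat in the dish, the bottle level in the well and the seal upright in the cup. The coffee cup has not moved.

```bash
python3 -c "
from workcell import workorder
print(workorder.sign_off())"
```

```text
the job is handed in; nothing more can be done
None
```

The job is handed in at about 26 s: pen on its rest, wax in the dish, ink bottle in its stand and seal in its cup, placed in that order, with the coffee cup left where it was; no verdict was returned.

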